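# Throw off the pawl and ease the lattice drum back

## Robot

A 7-joint arm with a two-finger parallel gripper is mounted at the origin on the work surface. World frame = base frame: x ahead of the robot, y to its left, z up, the work surface at z = 0. Lengths are in m, angles in rad, forces in N, time in s.
With the tool pointing down it reaches from about 0.4 to 0.85 m from the base axis. Payload 10.4 kg.
Tool frame: the origin (TCP) lies midway between the tips of the shut fingers; the grasp point (between the pads) lies hold_point_z behind it (hold_point_z is the distance from the TCP to the grasp point, in m); z points along the fingers, y is the line along which they close (so a half turn about z gives the same grasp; the last joint's range is limited). The gripper opens to 87 mm and grips with 3 to 60 N. Pads are 19 mm wide; open, the fingers measure 117 mm over their backs; the gripper's body (75 mm by 190 mm) begins 51 mm behind the grasp point.
Start: joints at [-1.284, 0.332, -0.065, 1.46, 0.022, 1.35, -0.088], TCP at [0.191, 0.595, 0.223] pointing down, gripper open.
Joint ranges: [-2.6, 2.6], [-0.5, 2.12], [-1.47, 1.34], [0.16, 2.42], [-1.27, 4.41], [0.06, 2.06], [-2.6, 2.6]. Speed limits (rad/s): [2.22, 2.22, 2.79, 2.79, 3.14, 3.14, 3.14].

## Interface

Orientations are given as a unit quaternion [x, y, z, w].
In Python, from bench import * gives the robot as it stands. The module is installed in compiled form; this text tells all that it offers.
- The arm moves only by the tool drive_tool, never from a script. Its argument "increments" is a list of rows, each a list of 6 numbers: the shift along the tool's x, y, z scaled (see below), then the turn, a rotation vector about the tool's x, y, z scaled (see below). In form: [[dx, dy, dz, rx, ry, rz], ...]. A call has exactly 5 rows; each row is the pose to reach, as a shift and turn from the pose commanded when the call began, along the tool's axes at that moment; what a row does not reach only later rows make up. The controller multiplies each number of a shift by 300 mm and each number of a turn by pi/4 rad. A row lasts 1/12 s, in which the tool goes at most 41.7 mm and 7.16 degrees, less where a joint would pass 70% of its speed; a pose out of reach is approached as far as the arm can. A call with a number of a shift or a turn outside -1 to 1 is refused whole. A call with a gripper value outside its range is refused whole. "claw" is the closure, from 0 (fully open) to 1 (shut), set as the call begins (left out, the last holds). The fingers move at their own pace and stop on an object; "force" is the grip in N (left out, the last holds). Time passes only in rows, so rows that repeat a pose let the fingers close, or fill a call up. It gives the time, the measured TCP pose, the force, the opening and the grip force at its end, in the units of the state.
- read_state(): the state, without advancing time (a new reading comes with each control period).
- camera(name): name is "side" or "top"; returns the picture (384x512x3 uint8, blue, green, red); there is no depth.
- get_calibration(name): a dict with "K" (3x3 intrinsics, pixels), "position" and "rotation" of the camera in the world. Camera axes: x right, y down, z forward; pixel columns grow to the right and rows downward; lengths in m; the calibration is good to about 2 mm. A picture is of the moment at which its call begins. get_calibration takes no time and is no camera call.
- close_job(): hands the job in; it is judged then, once.
The state is a dict: "time": time; "joint_positions": joint angles; "joint_vel": joint speeds; "joint_torque": joint torques, N m; "ee_pos": TCP position; "eef_rot": TCP orientation; "ft_force": force on the tool from outside, world axes, zero at the start; "torque": the same for the moment, N m; "width": finger opening in m; "grip_force": force on a finger pad.
Only numpy, scipy, OpenCV 4.12 (cv2) and the standard library are available. Lean on these libraries where they do the work, as an engineer would, in place of code of your own. Each camera call takes 0.05 s, during which the arm holds its last target. There are 200 camera calls.

## Task

The half-built copper lattice drum is held up on the ratchet of its turning stand. Flick the sprung pawl off the ratchet wheel by its thumb pad so that it stays thrown off, then take the crank by its wooden grip and ease the drum gently back until the crank hangs straight down against its stop pin. Let go, leave the pawl off, and do not disturb the things on the table.

Things in the scene. Friction and masses are not known exactly. Their poses are not given: they have to be found in the camera images.
- stand: turning stand bolted to the table: base 220 (x) x 290 (y) x 12 mm, at each y end a grey frame: front post (-x) 332 mm, rear post 227 mm high. Origin on the table under the base's middle; x from the thumb pad's side to the far side, y along the spindle away from the crank, z up; turned at most 0.4 rad from the robot's axes. Between the frames the copper lattice drum, 170 mm in diameter.
- axle (a point): point on the spindle's axis in the plane of the grip's centre (x 0, y -200, z 170 mm in the stand): the centre of the circle on which the grip's centre moves.
- wheel (a point): centre of the steel ratchet wheel on the spindle (12 saw teeth, 120 mm in diameter, 12 mm thick), just inside the crank-side frame (x 0, y -88, z 170 mm in the stand).
- tie_bar (a point): middle of the front tie bar, a round steel bar 16 mm thick, 276 mm long, that joins the two frames along the stand's y (x -114, z 312 mm in the stand). It passes right over the pawl's thumb pad, 71 mm above it, and keeps a gripper from coming straight down: come in under it from the stand's -x side, the fingers slanting down towards +x, the tool 35 to 45 degrees from vertical.
- drum (a joint): turn of drum, ratchet wheel and crank, rad: 0 = crank straight down against its stop pin (home); grows as it is wound up (crank to the stand's -x at 1.57); starts 1.35 to 2.35. With the pawl on it can be wound up but turns back one tooth (0.52) at most. A stiff brake washer holds it wherever it is left, pawl on or off: about 2 to 5 N at the grip turns it back, 7 N winds it up.
- pawl (a joint): angle of the pawl, rad: 0 to 0.22 = on the wheel (0 with its nose down in a tooth gap, more when it rides on a tooth), 0.65 = thrown off, at its stop. Grows as the thumb pad goes down. An over-centre spring drives it on to the wheel below 0.36 and to the off stop above 0.36, where it stays; about 2 to 4 N down on the pad throws it.
- pawl_pad (a point): centre of the upper face of the pawl's thumb pad: a bare steel plate 30 x 30 x 6 mm on the tail of the pawl, on the stand's -x side in the wheel's plane, about 240 mm above the table. At joint 0 the pivot (axis along y) lies 42 mm from it in the stand's +x and 13 mm lower. Pressed down it swings about the pivot, sinking 16 mm to the spring's dead centre, 28 mm to the off stop.
- grip_mid (a point): centre of the crank's wooden grip: a sleeve 27 mm thick, 90 mm long, along the stand's y, spinning freely on its pin. From axle it lies at x -95 sin(drum), z -95 cos(drum) mm. Its inner end is 5 mm from the crank arm (24 x 10 mm). At home it is 75 mm above the table under the spindle's end: there a tool leaning outward from the frame by about 30 degrees is well clear of the crank.
- marker_a: white marker pen with black cap, 140 mm long, 17 mm thick, lying in front of the stand; bystander, to be left where it is; origin at the centre of its underside
- marker_b: black marker pen with grey cap, 140 mm long, 17 mm thick, lying in front of the stand; bystander, to be left where it is; origin at the centre of its underside
- marker_c: white marker pen with blue cap, 140 mm long, 17 mm thick, lying beside the stand on the crank's side; bystander, to be left where it is; origin at the centre of its underside
- pliers: pliers with black grips, 180 mm long, 15 mm high, lying at the right, towards the robot; bystander, to be left where it is; origin at the centre of its underside
- mug: white mug, 82 mm wide, 95 mm high, standing beside the stand's plain end; bystander, to be left where it is; origin at the centre of its underside
- spray_can: spray can, 66 mm wide, 185 mm high, standing at the left; bystander, to be left where it is; origin at the centre of its underside
- rosette: small copper rosette sculpture, 120 mm wide, 64 mm high, at the right; bystander, to be left where it is; origin at the centre of its underside

How it is judged:
On the way, in this order (a step that is already met when the one before it is completed fails the run):
1. the pawl is thrown off the ratchet wheel while the drum is still wound up (value of joint pawl above 0.5 rad and value of joint drum above 0.6 rad), for 0.2 s.
2. the drum is eased back to its stop (value of joint drum below 0.1 rad), for 0.2 s.
At the end, for the whole second after the job is handed in: the drum is back home (crank down against its stop pin, within 0.1 rad) and at rest, and the pawl is thrown off (joint above 0.5 rad) (value of joint drum below 0.1 rad and value of joint pawl above 0.5 rad and velocity of joint drum between -0.05 and 0.05 rad/s); the robot touches nothing.
It fails at once if the drum is spun instead of eased (faster than 3.5 rad/s, about 0.33 m/s at the grip) (velocity of joint drum below -3.5 rad/s or velocity of joint drum above 3.5 rad/s).
It fails at once if a bystander is moved by more than 40 mm (distance of any of marker_a, marker_b, marker_c, pliers, mug, spray_can, rosette from where it was at the start of the episode above 0.04 m).
It also fails if it takes over 48 s, if anything falls off the work surface, if the arm or the gripper's body presses on something with over 40 N, if the wrist force passes 120 N, or if a joint passes its speed limit or range.

## Working session

There is one attempt and no reset: what is moved stays moved. The work goes in short steps, Python scripts to look and compute and a tool call to move; the robot and the scene stay as the last step left them, time stands still between calls to the robot, and variables do not carry over. Pictures are saved under pics/ and viewed, at most 10 in all, crops included, and the job is handed in when it is done.

Besides the shell and the picture viewer there is one more tool, called after ">>>" as a command line: name --pt "numbers of a row" for each row, then --argument value for the rest. drive_tool: Moves the arm, as the interface text tells. Its arguments: {"type":"object","properties":{"increments":{"type":"array","items":{"type":"array","items":{"type":"number"}}},"claw":{"type":"number"},"force":{"type":"number"}},"required":["increments"]}

```bash
mkdir -p pics; python3 - <<'E'
from bench import *
import cv2
for n in("side","top"):
    cv2.imwrite(f"pics/{n}0.png",cv2.resize(camera(n),(800,600),interpolation=cv2.INTER_CUBIC)); c=get_calibration(n); print(n,c)
print(read_state())
E
```

```text
side {'K': array([[351.00668678,   0.        , 263.39751319],
       [  0.        , 351.00668678, 188.36797538],
       [  0.        ,   0.        ,   1.        ]]), 'position': array([ 0.23952212, -0.62381961,  1.16430303]), 'rotation': array([ 0.92120405, -0.21657235,  0.0708979 , -0.31536171])}
top {'K': array([[476.314317  ,   0.        , 251.86307244],
       [  0.        , 476.314317  , 192.14325242],
       [  0.        ,   0.        ,   1.        ]]), 'position': array([0.3791029 , 0.04961095, 1.58748027]), 'rotation': array([-0.70353702,  0.70851759, -0.03082287,  0.04569941])}
{'time': 0.1, 'joint_positions': array([-1.28361271,  0.33282274, -0.06466974,  1.46083758,  0.02159257,
        1.34988761, -0.08851061]), 'joint_vel': array([-0.00037511, -0.00189051,  0.00033402, -0.0020066 , -0.00032934,
        0.00143552,  0.00028111]), 'joint_torque': array([ 1.06512533e-03, -6.24540782e+01,  2.45893345e-02, -3.90720963e+01,
       -6.13460317e-02,  3.65445216e-02,  2.28131660e-05]), 'ee_pos': array([0.19044843, 0.59492573, 0.22183406]), 'eef_rot': array([ 1.54284063e-01,  9.88026331e-01, -6.26490490e-04, -6.84361938e-05]), 'ft_force': array([-0.77070285,  0.19444937, -1.32198491]), 'torque': array([-0.02756779, -0.02602107, -0.02112807]), 'grip_force': 0.0, 'width': 0.08721036398080052}
```

View pics/side0.png

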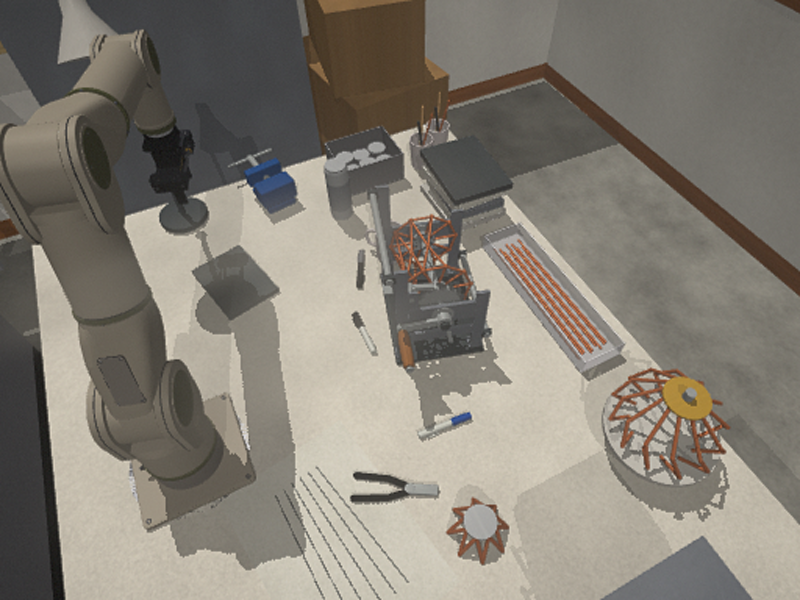

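View pics/top0.png

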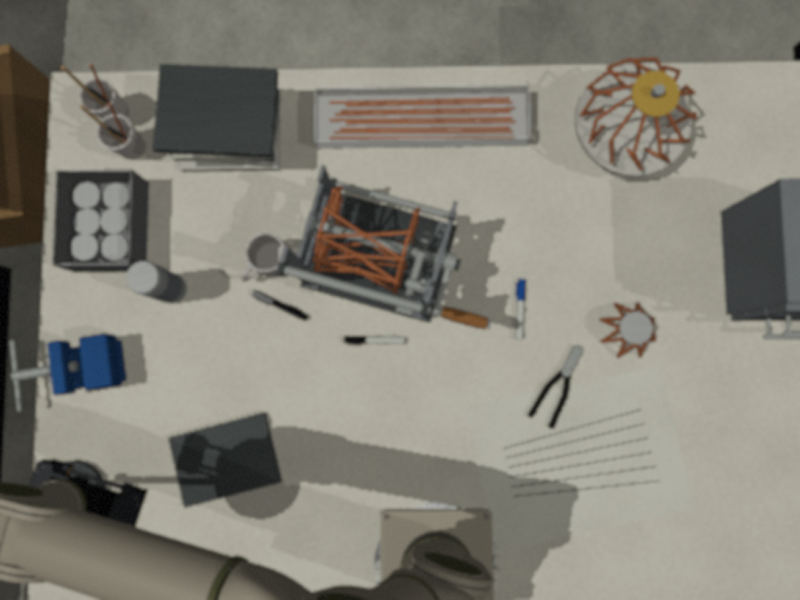

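The side view shows the stand around (430,290), with the orange grip at (405,347). In the top view the tie bar runs from (285,271) to (435,312), and the grip is at (465,318). I'll zoom in on both.

```bash
python3 - <<'E'
from bench import *
import cv2
a=camera("top")[100:220,170:330]; b=camera("side")[110:245,220:330]
cv2.imwrite("pics/t1.png",cv2.resize(a,None,fx=5,fy=5,interpolation=cv2.INTER_CUBIC))
cv2.imwrite("pics/s1.png",cv2.resize(b,None,fx=4.4,fy=4.4,interpolation=cv2.INTER_CUBIC))
E
```

```text
(no output)
```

View pics/t1.png

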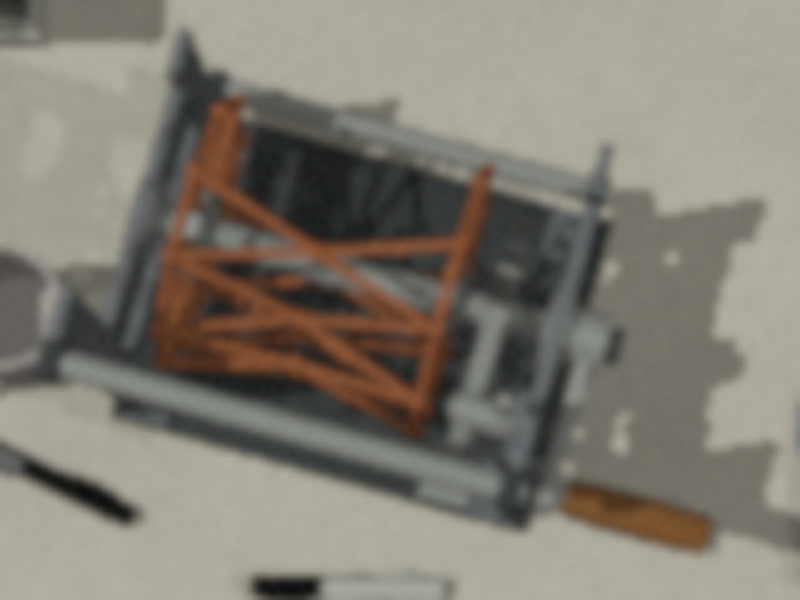

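View pics/s1.png

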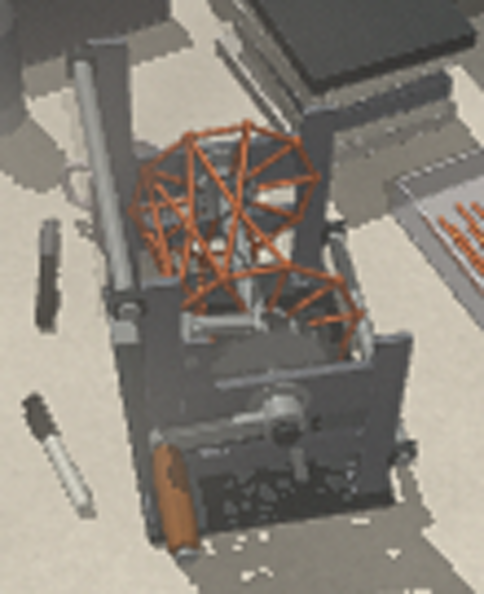

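Top crop: the bar runs from (65,365) to (500,480), the pad sits at (440,492) and the grip's axis goes from (565,497) to (712,533). Side crop: the bar runs from (84,60) to (125,300), and the grip from (165,440) to (187,550). Next I'll fit the stand pose to these.

```bash
cat >h.py <<'E'
from bench import *
import numpy as np, cv2
from scipy.spatial.transform import Rotation as R
from scipy.optimize import least_squares
def proj(n,P):
    c=get_calibration(n); q=R.from_quat(c["rotation"]).inv().apply(np.atleast_2d(P)-c["position"])
    q=q@c["K"].T; return q[:,:2]/q[:,2:]
def S(p,L): # stand->world
    return R.from_euler('z',p[2]).apply(np.atleast_2d(L))+[p[0],p[1],0]
def tcr(u,v): return (170+(u+.5)/5-.5,100+(v+.5)/5-.5)
def scr(u,v): return (220+(u+.5)/4.4-.5,110+(v+.5)/4.4-.5)
def grip(d,y): return [-.095*np.sin(d),y,.170-.095*np.cos(d)]
E
cat >fit.py <<'E'
from h import *
obs=[("top",(-.114,.138,.312),tcr(65,365)),("top",(-.114,-.138,.312),tcr(500,481)),("top",(-.110,-.145,.012),tcr(527,524)),
("side",(-.114,.138,.312),scr(84,62)),("side",(-.114,-.138,.312),scr(126,298)),
("top",-.155,tcr(565,497)),("top",-.245,tcr(712,533)),("side",-.155,scr(166,440)),("side",-.245,scr(187,548))]
def f(p):
    return np.concatenate([proj(n,S(p,grip(p[3],L) if np.isscalar(L) else L))[0]-o for n,L,o in obs])
r=least_squares(f,[.5,.1,-.26,1.5],loss='soft_l1'); p=r.x
print(p.round(4)); print(f(p).reshape(-1,2).round(1))
np.save("p.npy",p)
for n in("top","side"):
    for nm,L in(("pad",(-.0,0,0)),):pass
    im=camera(n)
    k=5
    im=cv2.resize(im[95:225,165:335] if n=="top" else im[110:245,220:330],None,fx=4.4,fy=4.4,interpolation=cv2.INTER_CUBIC)
    o=(165,95) if n=="top" else (220,110)
    def ln(A,B,c):
        q=[tuple(int(v) for v in ((proj(n,S(p,X))[0]-o+.5)*4.4-.5)) for X in(A,B)]; cv2.line(im,*q,c,1)
    ln((-.114,.138,.312),(-.114,-.138,.312),(0,255,0)); ln(grip(p[3],-.155),grip(p[3],-.245),(255,0,0))
    ln((0,-.2,.17),(0,-.088,.17),(0,0,255)); 
    c=[(-.11,-.145,.012),(.11,-.145,.012),(.11,.145,.012),(-.11,.145,.012)]
    for i in range(4): ln(c[i],c[(i+1)%4],(255,255,0))
    c=[(-.129,-.103,.241),(-.099,-.103,.241),(-.099,-.073,.241),(-.129,-.073,.241)]
    for i in range(4): ln(c[i],c[(i+1)%4],(255,0,255))
    cv2.imwrite(f"pics/{n}f.png",im)
a,b=cv2.imread("pics/topf.png"),cv2.imread("pics/sidef.png")
W=np.zeros((max(a.shape[0],b.shape[0]),a.shape[1]+b.shape[1],3),np.uint8);W[:a.shape[0],:a.shape[1]]=a;W[:b.shape[0],a.shape[1]:]=b
s=min(800/W.shape[1],1);cv2.imwrite("pics/fit.png",cv2.resize(W,None,fx=s,fy=s))
E
python3 fit.py
```

```text
[ 0.6484  0.1119 -0.2805  1.6033]
[[-4.5 -1.5]
 [ 6.6  2.5]
 [ 0.9  1.9]
 [-0.9 -0.7]
 [ 1.5  4.6]
 [-0.6 -0.9]
 [-0.7  0.1]
 [ 0.2  0.9]
 [ 0.1 -1.1]]
```

View pics/fit.png

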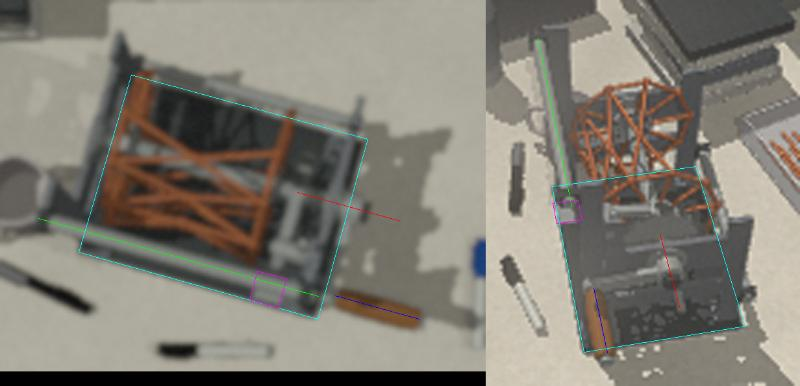

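```bash
python3 - <<'E'
s=open('fit.py').read()
s=s.replace('''("top",-.155''','''("side",(-.110,-.145,.012),scr(154,545)),("side",(.110,-.145,.012),scr(395,502)),
("top",-.155''')
s=s.replace("    return np.conc","    for j,i in enumerate((0,1,3,4)): obs[i]=(obs[i][0],(-.114,p[4+j],.312),obs[i][2])\n    return np.conc")
s=s.replace("-.26,1.5]","-.26,1.5,.138,-.138,.138,-.138]")
open('fit.py','w').write(s)
E
python3 fit.py
```

```text
[ 0.6483  0.1112 -0.2805  1.6097  0.1258 -0.1186  0.1341 -0.118 ]
[[ 0.1 -0.3]
 [-0.1  0.6]
 [ 1.1  2. ]
 [-0.7  0.1]
 [ 0.6 -0.1]
 [-0.6 -0.4]
 [ 1.1  0.3]
 [-0.4 -0.8]
 [-0.5  0.1]
 [ 0.3  1. ]
 [ 0.2 -1. ]]
```

The fit agrees to about 3 mm: stand at (0.648, 0.111), yaw −0.28, drum ≈1.61. I'll write a helper that gives increments to a target in the stand frame.

```bash
cat >>h.py <<'E'
def go(L,lean,mode,s=1):
    """increments to TCP target L (stand frame); mode 'pad': z=(sin,0,-cos), y=+stand y; 'grip': z=(0,sin,-cos), y=s*stand x"""
    p=np.load("p.npy"); a=np.radians(lean)
    if mode=="pad": z=np.array([np.sin(a),0,-np.cos(a)]); y=np.array([0,1.,0])
    else: z=np.array([0,np.sin(a),-np.cos(a)]); y=np.array([s,0,0.])
    M=R.from_euler('z',p[2])*R.from_matrix(np.c_[np.cross(y,z),y,z])
    st=read_state(); T=R.from_quat(st["eef_rot"]); 
    d=T.inv().apply(S(p,L)[0]-st["ee_pos"]); r=(T.inv()*M).as_rotvec()
    print("L",L,"shift",(d/.3).round(3),"turn",(r/(np.pi/4)).round(3),"mm",(np.linalg.norm(d)*1e3).round(),"deg",np.degrees(np.linalg.norm(r)).round(1))
def where():
    p=np.load("p.npy"); st=read_state(); T=R.from_euler('z',-p[2])
    print("t",st["time"],"stand pos",T.apply(st["ee_pos"]-[p[0],p[1],0]).round(4),"toolz",(T*R.from_quat(st["eef_rot"])).apply([0,0,1]).round(3),"F",T.apply(st["ft_force"]).round(1),"q",st["joint_positions"].round(2),"w",round(float(st["width"]),4))
E
python3 -c "
from h import *
import bench
print([k for k in dir(bench) if not k.startswith('_')], globals().get('hold_point_z'))
where(); go((-.25,-.088,.38),0,'pad'); go((-.196,-.088,.335),43,'pad')"
```

```text
['PlanningError', 'camera', 'close_job', 'get_calibration', 'hold_point_z', 'read_state'] 0.0187
t 0.4 stand pos [-0.5739  0.3384  0.2225] toolz [-0. -0. -1.] F [-0.2 -0.3 -0.2] q [-1.28  0.33 -0.06  1.46  0.02  1.35 -0.09] w 0.0867
L (-0.25, -0.088, 0.38) shift [-1.121 -1.389 -0.525] turn [-0.    -0.    -0.037] mm 558.0 deg 1.7
L (-0.196, -0.088, 0.335) shift [-1.301 -1.384 -0.375] turn [-0.014 -0.955 -0.035] mm 581.0 deg 43.0
```

>>> drive_tool --pt "0 0 -0.13 0 0 0" --pt "-0.05 -0.05 -0.24 0 0 0" --pt "-0.12 -0.14 -0.34 0 0 0" --pt "-0.2 -0.24 -0.42 0 0 0" --pt "-0.28 -0.34 -0.47 0 0 0" --claw 1

```text
time: 0.82
ee_pos: [0.2372, 0.4779, 0.3631]
eef_rot: [0.154, 0.988, 0.001, 0.0]
ft_force: [1.2, -0.8, 0.4]
width: 0.0614
grip_force: 0.0
```

>>> drive_tool --pt "-0.08 -0.1 -0.02 0 0 0" --pt "-0.16 -0.2 -0.04 0 0 0" --pt "-0.24 -0.3 -0.04 0 0 0" --pt "-0.32 -0.4 -0.04 0 0 0" --pt "-0.4 -0.5 -0.04 0 0 0"

```text
time: 1.23
ee_pos: [0.3061, 0.2971, 0.3731]
eef_rot: [0.154, 0.988, 0.001, 0.0]
ft_force: [0.9, 0.2, 0.7]
width: 0.0282
grip_force: 0.0
```

```bash
python3 -c "
from h import *
where(); go((-.25,-.088,.38),0,'pad'); go((-.196,-.088,.335),43,'pad')"
```

```text
t 1.2333 stand pos [-0.3803  0.0839  0.3731] toolz [-0.     0.001 -1.   ] F [0.9 0.4 0.7] q [-1.02 -0.16  0.13  1.68  0.02  1.62  0.36] w 0.0282
L (-0.25, -0.088, 0.38) shift [-0.451 -0.56  -0.024] turn [ 0.001 -0.    -0.037] mm 216.0 deg 1.7
L (-0.196, -0.088, 0.335) shift [-0.631 -0.555  0.126] turn [-0.013 -0.956 -0.036] mm 255.0 deg 43.0
```

>>> drive_tool --pt "-0.09 -0.11 0 0 -0.1 -0.01" --pt "-0.18 -0.22 0 0 -0.25 -0.02" --pt "-0.27 -0.34 0 0 -0.4 -0.03" --pt "-0.36 -0.45 0 0 -0.55 -0.04" --pt "-0.42 -0.52 0 0 -0.7 -0.04"

```text
time: 1.65
ee_pos: [0.372, 0.1313, 0.3744]
eef_rot: [0.135, 0.962, -0.034, 0.235]
ft_force: [-0.2, -0.0, 0.3]
width: 0.0014
grip_force: 0.0
```

```bash
python3 -c "
from h import *
where(); go((-.196,-.088,.335),43,'pad')"
```

```text
t 1.65 stand pos [-0.271  -0.0571  0.3744] toolz [ 0.461 -0.002 -0.887] F [-0.2 -0.1  0.3] q [-0.82 -0.49 -0.02  2.    0.43  1.43  0.44] w 0.0014
L (-0.196, -0.088, 0.335) shift [-0.161 -0.103  0.232] turn [-0.002 -0.345  0.004] mm 90.0 deg 15.5
```

>>> drive_tool --pt "-0.04 -0.03 0.05 0 -0.1 0" --pt "-0.08 -0.06 0.1 0 -0.2 0" --pt "-0.12 -0.08 0.16 0 -0.3 0" --pt "-0.15 -0.1 0.22 0 -0.35 0" --pt "-0.15 -0.1 0.22 0 -0.35 0"

```text
time: 2.07
ee_pos: [0.443, 0.0912, 0.3274]
eef_rot: [0.132, 0.923, -0.06, 0.357]
ft_force: [-0.8, -0.6, -0.3]
width: 0.0007
grip_force: 0.0
```

```bash
python3 -c "
from h import *
where(); go((-.196,-.088,.335),43,'pad'); go((-.121,-.088,.255),43,'pad'); go((-.114,-.088,.2475),43,'pad')
import cv2
a=camera('side')[90:240,190:330];cv2.imwrite('pics/s3.png',cv2.resize(a,None,fx=4,fy=4,interpolation=cv2.INTER_CUBIC))"
```

```text
t 2.0667 stand pos [-0.1917 -0.0761  0.3274] toolz [ 0.674 -0.019 -0.738] F [-0.6 -0.8 -0.3] q [-0.67 -0.5  -0.1   2.2   0.66  1.13  0.33] w 0.0007
L (-0.196, -0.088, 0.335) shift [-0.006 -0.04  -0.028] turn [-0.024 -0.014  0.006] mm 15.0 deg 1.3
L (-0.121, -0.088, 0.255) shift [-0.011 -0.033  0.338] turn [-0.024 -0.014  0.006] mm 102.0 deg 1.3
L (-0.114, -0.088, 0.2475) shift [-0.012 -0.033  0.372] turn [-0.024 -0.014  0.006] mm 112.0 deg 1.3
```

View pics/s3.png

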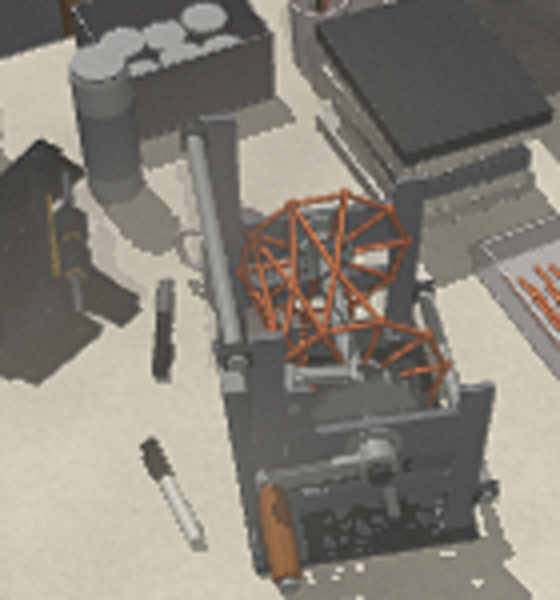

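Fingertip is at crop (133,312), left of the bar, with the pad at (235,375) and the grip at (280,530). The way in is clear, so I'll go forward along the tool axis.

>>> drive_tool --pt "0 -0.03 0.03 -0.02 -0.01 0" --pt "0 -0.03 0.08 -0.02 -0.01 0" --pt "0 -0.03 0.14 -0.02 -0.01 0" --pt "-0.01 -0.03 0.2 -0.02 -0.01 0" --pt "-0.01 -0.03 0.2 -0.02 -0.01 0"

```text
time: 2.53
ee_pos: [0.4821, 0.0728, 0.2887]
eef_rot: [0.128, 0.922, -0.051, 0.361]
ft_force: [-0.8, -0.7, -0.9]
width: 0.0003
grip_force: 0.0
```

```bash
python3 -c "
from h import *
print('tip px in s3 crop',(proj('side',[[.443,.0912,.3274]])[0]-[190,90])*4)
where(); go((-.121,-.088,.255),43,'pad'); go((-.114,-.088,.2475),43,'pad');go((-.114,-.088,.217),43,'pad')"
```

```text
tip px in s3 crop [129.22317034 310.16571072]
t 2.5333 stand pos [-0.1491 -0.0829  0.2887] toolz [ 0.679  0.001 -0.734] F [-0.6 -0.8 -0.9] q [-0.51 -0.43 -0.11  2.25  0.66  0.93  0.37] w 0.0003
L (-0.121, -0.088, 0.255) shift [ 0.008 -0.017  0.146] turn [ 0.002 -0.005  0.004] mm 44.0 deg 0.3
L (-0.114, -0.088, 0.2475) shift [ 0.008 -0.017  0.18 ] turn [ 0.002 -0.005  0.004] mm 54.0 deg 0.3
L (-0.114, -0.088, 0.217) shift [ 0.077 -0.017  0.255] turn [ 0.002 -0.005  0.004] mm 80.0 deg 0.3
```

>>> drive_tool --pt "0.0 -0.01 0.03 0 0 0" --pt "0.0 -0.02 0.07 0 0 0" --pt "0.01 -0.02 0.11 0 0 0" --pt "0.01 -0.02 0.14 0 0 0" --pt "0.01 -0.02 0.14 0 0 0"

```text
time: 2.95
ee_pos: [0.5055, 0.0601, 0.2559]
eef_rot: [0.128, 0.922, -0.051, 0.362]
ft_force: [-1.1, -0.7, -0.4]
width: 0.0005
grip_force: 0.0
```

```bash
python3 -c "
from h import *
where(); go((-.114,-.088,.2475),43,'pad');go((-.114,-.088,.217),43,'pad')"
```

```text
t 2.95 stand pos [-0.123  -0.0887  0.2559] toolz [ 0.68   0.002 -0.733] F [-0.8 -1.  -0.4] q [-0.48 -0.37 -0.08  2.28  0.72  0.82  0.34] w 0.0005
L (-0.114, -0.088, 0.2475) shift [-0.003  0.002  0.041] turn [ 0.002 -0.003  0.006] mm 12.0 deg 0.3
L (-0.114, -0.088, 0.217) shift [0.066 0.002 0.115] turn [ 0.002 -0.003  0.006] mm 40.0 deg 0.3
```

>>> drive_tool --pt "0.0 0 0.03 0 0 0" --pt "0.01 0 0.05 0 0 0" --pt "0.03 0 0.075 0 0 0" --pt "0.05 0 0.095 0 0 0" --pt "0.06 0 0.11 0 0 0"

```text
time: 3.37
ee_pos: [0.5136, 0.0572, 0.2182]
eef_rot: [0.128, 0.922, -0.051, 0.362]
ft_force: [-0.4, 0.0, -0.3]
width: 0.0002
grip_force: 0.0
```

```bash
python3 -c "
from h import *
where(); go((-.114,-.088,.217),43,'pad')
import cv2
a=camera('side')[90:240,190:330];cv2.imwrite('pics/s4.png',cv2.resize(a,None,fx=4,fy=4,interpolation=cv2.INTER_CUBIC))"
```

```text
t 3.3667 stand pos [-0.1145 -0.0892  0.2182] toolz [ 0.68   0.001 -0.733] F [-0.4 -0.1 -0.3] q [-0.46 -0.3  -0.08  2.32  0.79  0.74  0.25] w 0.0002
L (-0.114, -0.088, 0.217) shift [0.002 0.004 0.004] turn [ 0.001 -0.003  0.006] mm 2.0 deg 0.3
```

View pics/s4.png

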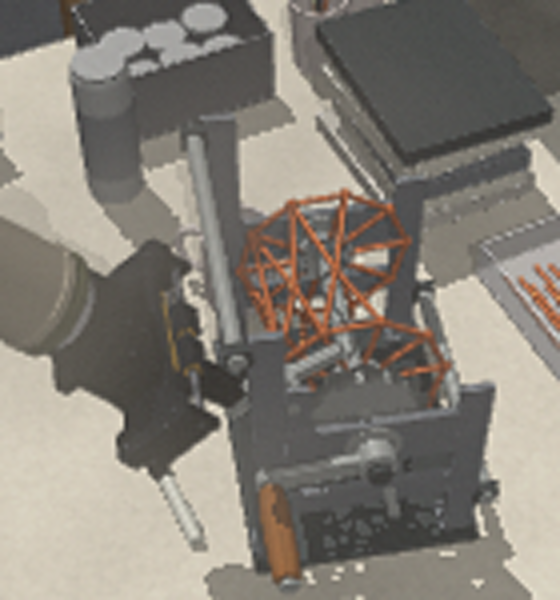

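The pawl's nose is now lifted at crop (320,362) and there is no load on the finger, so it has thrown off. I'll back out the way I came.

>>> drive_tool --pt "0 0 -0.08 0 0 0" --pt "0 0 -0.18 0 0 0" --pt "0 0 -0.28 0 0 0" --pt "0 0 -0.38 0 0 0" --pt "0 0 -0.46 0 0 0"

```text
time: 3.83
ee_pos: [0.4438, 0.0876, 0.3074]
eef_rot: [0.13, 0.922, -0.057, 0.359]
ft_force: [0.2, -0.3, -0.2]
width: 0.0005
grip_force: 0.0
```

```bash
python3 -c "
from h import *
where(); go((-.22,-.22,.36),0,'pad');go((-.22,-.24,.36),30,'grip',1)
"
```

```text
t 3.8333 stand pos [-0.19   -0.0793  0.3074] toolz [ 0.678 -0.012 -0.735] F [ 0.2 -0.2 -0.2] q [-0.62 -0.5  -0.12  2.25  0.66  1.07  0.32] w 0.0005
L (-0.22, -0.22, 0.36) shift [-0.043 -0.472 -0.191] turn [-0.017  0.948 -0.   ] mm 153.0 deg 42.7
L (-0.22, -0.24, 0.36) shift [-0.043 -0.538 -0.19 ] turn [0.219 1.266 2.098] mm 172.0 deg 110.7
```

>>> drive_tool --pt "-0.01 -0.06 -0.05 0 0.1 0" --pt "-0.02 -0.16 -0.1 0 0.25 0" --pt "-0.03 -0.28 -0.15 0 0.4 0" --pt "-0.04 -0.4 -0.19 0 0.55 0" --pt "-0.04 -0.47 -0.19 0 0.7 0" --claw 0

```text
time: 4.25
ee_pos: [0.3783, -0.0327, 0.3574]
eef_rot: [0.138, 0.982, -0.023, 0.124]
ft_force: [1.7, -0.0, 0.3]
width: 0.026
grip_force: 0.0
```

```bash
python3 -c "
from h import *
where(); go((-.095,-.24,.36),0,'grip');go((-.095,-.26,.32),30,'grip')
"
```

```text
t 4.25 stand pos [-0.2195 -0.213   0.3574] toolz [ 0.25  -0.011 -0.968] F [1.7 0.4 0.3] q [-0.24 -0.46  0.06  1.95  0.15  1.43  1.11] w 0.026
L (-0.095, -0.24, 0.36) shift [-0.404 -0.09   0.097] turn [0.242 0.264 1.99 ] mm 127.0 deg 91.0
L (-0.095, -0.26, 0.32) shift [-0.37  -0.155  0.226] turn [-0.287  0.784  2.023] mm 138.0 deg 98.5
```

>>> drive_tool --pt "-0.05 -0.02 0.01 0.02 0.02 0.15" --pt "-0.12 -0.03 0.03 0.04 0.04 0.3" --pt "-0.2 -0.05 0.05 0.06 0.06 0.45" --pt "-0.28 -0.07 0.07 0.08 0.08 0.6" --pt "-0.36 -0.09 0.09 0.1 0.1 0.75"

```text
time: 4.67
ee_pos: [0.4799, -0.0896, 0.3561]
eef_rot: [0.426, 0.901, -0.02, 0.083]
ft_force: [0.7, 0.4, 0.0]
width: 0.0592
grip_force: 0.0
```

```bash
python3 -c "
from h import *
where(); go((-.095,-.26,.32),30,'grip')
"
```

```text
t 4.6667 stand pos [-0.1062 -0.2396  0.3561] toolz [ 0.156 -0.066 -0.986] F [0.6 0.6 0. ] q [-0.12 -0.13  0.12  1.7   0.12  1.44  0.68] w 0.0592
L (-0.095, -0.26, 0.32) shift [-0.048 -0.039  0.129] turn [-0.184  0.787  1.245] mm 43.0 deg 66.8
```

>>> drive_tool --pt "0 0 0 -0.02 0.08 0.12" --pt "0 -0.01 0 -0.04 0.16 0.25" --pt "-0.01 -0.01 0 -0.06 0.24 0.38" --pt "-0.02 -0.02 0.03 -0.08 0.32 0.5" --pt "-0.02 -0.02 0.05 -0.1 0.4 0.63"

```text
time: 5.08
ee_pos: [0.4805, -0.0998, 0.3421]
eef_rot: [0.627, 0.772, 0.102, -0.04]
ft_force: [-0.8, -0.4, -1.0]
width: 0.0854
grip_force: 0.0
```

```bash
python3 -c "
from h import *
where(); go((-.095,-.26,.32),30,'grip')
"
```

```text
t 5.0833 stand pos [-0.1028 -0.2492  0.3421] toolz [ 0.007  0.218 -0.976] F [-0.7 -0.6 -1. ] q [-0.01 -0.02  0.27  1.63 -0.21  1.52  0.48] w 0.0854
L (-0.095, -0.26, 0.32) shift [-0.057 -0.001  0.064] turn [-0.086  0.381  0.617] mm 26.0 deg 32.9
```

>>> drive_tool --pt "-0.01 0 0.01 -0.02 0.09 0.15" --pt "-0.03 0 0.03 -0.04 0.18 0.3" --pt "-0.04 0 0.04 -0.06 0.27 0.45" --pt "-0.06 0 0.06 -0.09 0.38 0.6" --pt "-0.06 0 0.06 -0.09 0.38 0.62"

```text
time: 5.5
ee_pos: [0.4846, -0.1144, 0.3194]
eef_rot: [0.774, 0.578, 0.207, -0.156]
ft_force: [-0.2, -0.7, -0.3]
width: 0.0868
grip_force: 0.0
```

```bash
python3 -c "
from h import *
where(); go((-.095,-.241,.244),30,'grip'); go((-.095,-.191,.157),30,'grip')
import cv2
a=camera('side')[110:260,190:330];cv2.imwrite('pics/s5.png',cv2.resize(a,None,fx=4,fy=4,interpolation=cv2.INTER_CUBIC))"
```

```text
t 5.5 stand pos [-0.0948 -0.2621  0.3194] toolz [ 0.002  0.5   -0.866] F [ 0.  -0.7 -0.3] q [ 0.11  0.06  0.4   1.68 -0.53  1.54  0.28] w 0.0868
L (-0.095, -0.241, 0.244) shift [-0.065 -0.001  0.253] turn [ 0.003 -0.    -0.008] mm 78.0 deg 0.4
L (-0.095, -0.191, 0.157) shift [-0.066 -0.002  0.587] turn [ 0.003 -0.    -0.008] mm 177.0 deg 0.4
```

View pics/s5.png

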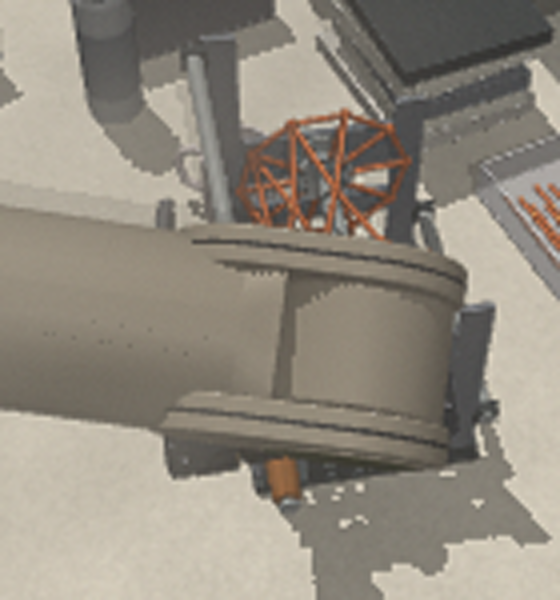

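The arm hides most of the stand; only the outer end of the grip shows, at (285,480). I'll go on by the fitted pose and watch the forces.

>>> drive_tool --pt "-0.02 0 0.06 0 0 0" --pt "-0.04 0 0.12 0 0 -0.01" --pt "-0.06 0 0.19 0 0 -0.01" --pt "-0.065 0 0.25 0 0 -0.01" --pt "-0.065 0 0.32 0 0 -0.01"

```text
time: 5.97
ee_pos: [0.494, -0.0828, 0.2278]
eef_rot: [0.768, 0.586, 0.207, -0.152]
ft_force: [-0.6, 0.7, -0.4]
width: 0.087
grip_force: 0.0
```

>>> drive_tool --pt "0 0 0.06 0 0 0" --pt "0 0 0.12 0 0 0" --pt "0 0 0.18 0 0 0" --pt "0 0 0.23 0 0 0" --pt "0 0 0.26 0 0 0"

```text
time: 6.38
ee_pos: [0.5045, -0.0441, 0.1595]
eef_rot: [0.768, 0.587, 0.206, -0.153]
ft_force: [-0.7, 0.2, 0.3]
width: 0.0869
grip_force: 0.0
```

```bash
python3 -c "
from h import *
where(); go((-.095,-.191,.157),30,'grip')"
```

```text
t 6.3833 stand pos [-0.0951 -0.189   0.1595] toolz [-0.     0.497 -0.868] F [-0.7 -0.   0.3] q [ 0.05  0.16  0.32  1.93 -0.62  1.19  0.37] w 0.0869
L (-0.095, -0.191, 0.157) shift [-0.01   0.     0.004] turn [-0.001  0.004  0.018] mm 3.0 deg 0.8
```

Now I'll close on the grip.

>>> drive_tool --pt "-0.01 0 0 0 0 0" --pt "-0.01 0 0 0 0 0" --pt "-0.01 0 0 0 0 0" --pt "-0.01 0 0 0 0 0" --pt "-0.01 0 0 0 0 0" --claw 1 --force 15

```text
time: 6.8
ee_pos: [0.5046, -0.0487, 0.1601]
eef_rot: [0.769, 0.585, 0.208, -0.152]
ft_force: [-0.5, -0.3, 0.2]
width: 0.061
grip_force: 0.0
```

>>> drive_tool --pt "0 0 0 0 0 0" --pt "0 0 0 0 0 0" --pt "0 0 0 0 0 0" --pt "0 0 0 0 0 0" --pt "0 0 0 0 0 0"

```text
time: 7.22
ee_pos: [0.5038, -0.048, 0.1592]
eef_rot: [0.769, 0.585, 0.207, -0.153]
ft_force: [-15.9, 2.0, 1.3]
width: 0.0283
grip_force: 8.6
```

```bash
python3 -c "
from h import *
where();print(read_state()['grip_force'])
o=np.array([0,.5,-.866])*.0187
for d in (1.61,1.4,1.2,1.0,.8,.6,.4,.2,0,-.04): go(np.round(np.array(grip(d,-.2))+o,4),30,'grip')"
```

```text
t 7.2167 stand pos [-0.0948 -0.193   0.1592] toolz [ 0.001  0.498 -0.867] F [-15.8  -2.5   1.3] q [ 0.05  0.16  0.33  1.93 -0.62  1.19  0.38] w 0.0283
8.575681149959564
L [-0.0949 -0.1907  0.1575] shift [ 0.004 -0.     0.009] turn [0.001 0.003 0.014] mm 3.0 deg 0.7
L [-0.0936 -0.1907  0.1377] shift [-0.029  0.003  0.066] turn [0.001 0.003 0.014] mm 22.0 deg 0.7
L [-0.0885 -0.1907  0.1194] shift [-0.06   0.02   0.119] turn [0.001 0.003 0.014] mm 40.0 deg 0.7
L [-0.0799 -0.1907  0.1025] shift [-0.088  0.048  0.168] turn [0.001 0.003 0.014] mm 59.0 deg 0.7
L [-0.0681 -0.1907  0.0876] shift [-0.113  0.087  0.211] turn [0.001 0.003 0.014] mm 76.0 deg 0.7
L [-0.0536 -0.1907  0.0754] shift [-0.134  0.135  0.246] turn [0.001 0.003 0.014] mm 93.0 deg 0.7
L [-0.037  -0.1907  0.0663] shift [-0.15   0.191  0.273] turn [0.001 0.003 0.014] mm 109.0 deg 0.7
L [-0.0189 -0.1907  0.0607] shift [-0.16   0.251  0.289] turn [0.001 0.003 0.014] mm 124.0 deg 0.7
L [ 0.     -0.1907  0.0588] shift [-0.163  0.314  0.295] turn [0.001 0.003 0.014] mm 138.0 deg 0.7
L [ 0.0038 -0.1907  0.0589] shift [-0.163  0.326  0.294] turn [0.001 0.003 0.014] mm 141.0 deg 0.7
```

>>> drive_tool --pt "0 -0.003 0 0 0 0" --pt "0 -0.003 0 0 0 0" --pt "0 -0.003 0 0 0 0" --pt "0 -0.003 0 0 0 0" --pt "0 -0.003 0 0 0 0"

```text
time: 7.63
ee_pos: [0.5023, -0.0476, 0.1587]
eef_rot: [0.769, 0.585, 0.207, -0.154]
ft_force: [-6.2, 0.9, -1.7]
width: 0.0253
grip_force: 15.0
```

```bash
python3 -c "
from h import *
where();print(read_state()['grip_force'])"
```

```text
t 7.6333 stand pos [-0.0963 -0.193   0.1587] toolz [-0.     0.498 -0.867] F [-6.2 -0.8 -1.7] q [ 0.05  0.16  0.33  1.93 -0.62  1.19  0.38] w 0.0253
14.963415563106537
```

>>> drive_tool --pt "-0.007 0 0.012 0 0 0" --pt "-0.016 0 0.028 0 0 0" --pt "-0.025 0.002 0.043 0 0 0" --pt "-0.033 0.004 0.057 0 0 0" --pt "-0.041 0.008 0.07 0 0 0"

```text
time: 8.05
ee_pos: [0.5068, -0.0489, 0.1352]
eef_rot: [0.769, 0.585, 0.208, -0.152]
ft_force: [1.9, 0.7, 2.4]
width: 0.0254
grip_force: 15.0
```

```bash
python3 -c "
from h import *
where();print(read_state()['grip_force'])
o=np.array([-.0015,.5*.0187-.0023,-.866*.0187])
for d in (1.4,1.3,1.2,1.1,1.0,.9,.8,.7,.6): go(np.round(np.array(grip(d,-.2))+o,4),30,'grip')"
```

```text
t 8.05 stand pos [-0.0916 -0.1931  0.1352] toolz [ 0.004  0.498 -0.867] F [1.6 1.2 2.4] q [ 0.06  0.19  0.32  1.94 -0.64  1.15  0.42] w 0.0254
14.956242442131042
L [-0.0951 -0.193   0.1377] shift [ 0.005 -0.011 -0.007] turn [0.005 0.003 0.015] mm 4.0 deg 0.7
L [-0.093  -0.193   0.1284] shift [-0.011 -0.005  0.02 ] turn [0.005 0.003 0.015] mm 7.0 deg 0.7
L [-0.09   -0.193   0.1194] shift [-0.026  0.005  0.046] turn [0.005 0.003 0.015] mm 16.0 deg 0.7
L [-0.0862 -0.193   0.1107] shift [-0.041  0.017  0.071] turn [0.005 0.003 0.015] mm 25.0 deg 0.7
L [-0.0814 -0.193   0.1025] shift [-0.054  0.033  0.095] turn [0.005 0.003 0.015] mm 34.0 deg 0.7
L [-0.0759 -0.193   0.0948] shift [-0.067  0.051  0.117] turn [0.005 0.003 0.015] mm 43.0 deg 0.7
L [-0.0696 -0.193   0.0876] shift [-0.08   0.072  0.138] turn [0.005 0.003 0.015] mm 52.0 deg 0.7
L [-0.0627 -0.193   0.0811] shift [-0.091  0.095  0.157] turn [0.005 0.003 0.015] mm 61.0 deg 0.7
L [-0.0551 -0.193   0.0754] shift [-0.1    0.12   0.173] turn [0.005 0.003 0.015] mm 70.0 deg 0.7
```

It's turning with little force. Continuing along the arc.

>>> drive_tool --pt "-0.012 0.0 0.018 0 0 0" --pt "-0.025 0.004 0.042 0 0 0" --pt "-0.038 0.014 0.066 0 0 0" --pt "-0.051 0.028 0.09 0 0 0" --pt "-0.063 0.045 0.111 0 0 0"

```text
time: 8.47
ee_pos: [0.5245, -0.054, 0.0997]
eef_rot: [0.769, 0.585, 0.211, -0.149]
ft_force: [11.9, -3.3, 13.8]
width: 0.0255
grip_force: 15.0
```

```bash
python3 -c "
from h import *
where();print(read_state()['grip_force'])
o=np.array([-.001,.5*.0187-.0023,-.866*.0187])
for d in (.9,.8,.7,.6,.5,.4,.3,.2,.1): go(np.round(np.array(grip(d,-.2))+o,4),30,'grip')"
```

```text
t 8.4667 stand pos [-0.0732 -0.193   0.0997] toolz [ 0.014  0.499 -0.867] F [12.4  0.2 13.8] q [ 0.07  0.28  0.32  1.94 -0.69  1.1   0.48] w 0.0255
14.98551070690155
L [-0.0754 -0.193   0.0948] shift [-0.008 -0.008  0.014] turn [0.017 0.002 0.017] mm 5.0 deg 1.1
L [-0.0691 -0.193   0.0876] shift [-0.02   0.013  0.035] turn [0.017 0.002 0.017] mm 13.0 deg 1.1
L [-0.0622 -0.193   0.0811] shift [-0.031  0.035  0.054] turn [0.017 0.002 0.017] mm 22.0 deg 1.1
L [-0.0546 -0.193   0.0754] shift [-0.041  0.06   0.071] turn [0.017 0.002 0.017] mm 31.0 deg 1.1
L [-0.0465 -0.193   0.0704] shift [-0.05   0.087  0.086] turn [0.017 0.002 0.017] mm 40.0 deg 1.1
L [-0.038  -0.193   0.0663] shift [-0.057  0.115  0.098] turn [0.017 0.002 0.017] mm 48.0 deg 1.1
L [-0.0291 -0.193   0.063 ] shift [-0.063  0.145  0.108] turn [0.017 0.002 0.017] mm 57.0 deg 1.1
L [-0.0199 -0.193   0.0607] shift [-0.067  0.175  0.115] turn [0.017 0.002 0.017] mm 66.0 deg 1.1
L [-0.0105 -0.193   0.0593] shift [-0.07   0.206  0.12 ] turn [0.017 0.002 0.017] mm 75.0 deg 1.1
```

The force is building radially (about 18 N inward), so the effective centre is a few mm higher than I fitted. I'll re-centre on the measured arc and continue in shorter steps.

```bash
cat >>h.py <<'E'
def arc(ds,c=(-.0014,.1618),y=-.193,off=(0,0)):
    where()
    for d in ds: go(np.round([c[0]-.095*np.sin(d)+off[0],y,c[1]-.095*np.cos(d)+off[1]],4),30,'grip')
E
python3 -c "
from h import *
arc((.86,.8,.7,.6,.5,.4),off=(.0015,.002))"
```

```text
t 8.4667 stand pos [-0.0732 -0.193   0.0997] toolz [ 0.014  0.499 -0.867] F [12.4  0.2 13.8] q [ 0.07  0.28  0.32  1.94 -0.69  1.1   0.48] w 0.0255
L [-0.0719 -0.193   0.1018] shift [ 0.004  0.004 -0.006] turn [0.017 0.002 0.017] mm 2.0 deg 1.1
L [-0.068  -0.193   0.0976] shift [-0.004  0.017  0.006] turn [0.017 0.002 0.017] mm 6.0 deg 1.1
L [-0.0611 -0.193   0.0911] shift [-0.015  0.04   0.025] turn [0.017 0.002 0.017] mm 15.0 deg 1.1
L [-0.0535 -0.193   0.0854] shift [-0.025  0.065  0.042] turn [0.017 0.002 0.017] mm 24.0 deg 1.1
L [-0.0454 -0.193   0.0804] shift [-0.033  0.091  0.057] turn [0.017 0.002 0.017] mm 34.0 deg 1.1
L [-0.0369 -0.193   0.0763] shift [-0.04   0.119  0.069] turn [0.017 0.002 0.017] mm 43.0 deg 1.1
```

>>> drive_tool --pt "0.002 0.006 -0.004 0 0 0" --pt "-0.002 0.016 0.005 0 0 0" --pt "-0.01 0.03 0.016 0 0 0" --pt "-0.017 0.047 0.028 0 0 0" --pt "-0.017 0.047 0.028 0 0 0"

```text
time: 8.88
ee_pos: [0.5359, -0.0574, 0.0879]
eef_rot: [0.769, 0.585, 0.209, -0.151]
ft_force: [9.0, -0.4, 2.6]
width: 0.0259
grip_force: 15.0
```

```bash
python3 -c "
from h import *
arc((.7,.6,.5,.4,.3,.2))"
```

```text
t 8.8833 stand pos [-0.0613 -0.1931  0.0879] toolz [ 0.008  0.498 -0.867] F [8.7 2.1 2.6] q [ 0.08  0.32  0.31  1.91 -0.71  1.1   0.5 ] w 0.0259
L [-0.0626 -0.193   0.0891] shift [ 0.002 -0.004 -0.003] turn [0.01  0.003 0.015] mm 2.0 deg 0.8
L [-0.055  -0.193   0.0834] shift [-0.007  0.021  0.013] turn [0.01  0.003 0.015] mm 8.0 deg 0.8
L [-0.0469 -0.193   0.0784] shift [-0.016  0.048  0.028] turn [0.01  0.003 0.015] mm 17.0 deg 0.8
L [-0.0384 -0.193   0.0743] shift [-0.023  0.076  0.04 ] turn [0.01  0.003 0.015] mm 27.0 deg 0.8
L [-0.0295 -0.193   0.071 ] shift [-0.029  0.105  0.05 ] turn [0.01  0.003 0.015] mm 36.0 deg 0.8
L [-0.0203 -0.193   0.0687] shift [-0.033  0.136  0.057] turn [0.01  0.003 0.015] mm 45.0 deg 0.8
```

>>> drive_tool --pt "0.0 0.014 0.002 0 0 0" --pt "-0.007 0.03 0.013 0 0 0" --pt "-0.014 0.053 0.025 0 0 0" --pt "-0.021 0.08 0.036 0 0 0" --pt "-0.021 0.08 0.036 0 0 0"

```text
time: 9.3
ee_pos: [0.5578, -0.0638, 0.0744]
eef_rot: [0.769, 0.585, 0.208, -0.152]
ft_force: [5.7, -0.4, 0.9]
width: 0.0257
grip_force: 15.0
```

```bash
python3 -c "
from h import *
arc((.5,.4,.3,.2,.1,0,-.04))"
```

```text
t 9.3 stand pos [-0.0385 -0.1932  0.0744] toolz [ 0.004  0.497 -0.867] F [5.6 1.2 0.9] q [ 0.09  0.39  0.31  1.85 -0.73  1.1   0.51] w 0.0257
L [-0.0469 -0.193   0.0784] shift [ 0.007 -0.028 -0.011] turn [0.006 0.004 0.014] mm 9.0 deg 0.7
L [-0.0384 -0.193   0.0743] shift [0.    0.    0.001] turn [0.006 0.004 0.014] mm 0.0 deg 0.7
L [-0.0295 -0.193   0.071 ] shift [-0.005  0.03   0.01 ] turn [0.006 0.004 0.014] mm 10.0 deg 0.7
L [-0.0203 -0.193   0.0687] shift [-0.01   0.06   0.017] turn [0.006 0.004 0.014] mm 19.0 deg 0.7
L [-0.0109 -0.193   0.0673] shift [-0.012  0.092  0.021] turn [0.006 0.004 0.014] mm 28.0 deg 0.7
L [-0.0014 -0.193   0.0668] shift [-0.013  0.123  0.023] turn [0.006 0.004 0.014] mm 38.0 deg 0.7
L [ 0.0024 -0.193   0.0669] shift [-0.013  0.136  0.023] turn [0.006 0.004 0.014] mm 42.0 deg 0.7
```

Good, it's right on the arc. Going to about 0.05.

>>> drive_tool --pt "-0.004 0.025 0.008 0 0 0" --pt "-0.009 0.055 0.016 0 0 0" --pt "-0.012 0.085 0.02 0 0 0" --pt "-0.013 0.108 0.022 0 0 0" --pt "-0.013 0.108 0.022 0 0 0"

```text
time: 9.72
ee_pos: [0.5883, -0.0726, 0.0671]
eef_rot: [0.769, 0.585, 0.207, -0.152]
ft_force: [4.3, -1.4, 3.6]
width: 0.0255
grip_force: 15.0
```

>>> drive_tool --pt "0 0.004 0 0 0 0" --pt "0 0.008 0 0 0 0" --pt "0 0.012 0 0 0 0" --pt "0 0.016 0 0 0 0" --pt "0 0.016 0 0 0 0"

```text
time: 10.13
ee_pos: [0.591, -0.0734, 0.0669]
eef_rot: [0.769, 0.585, 0.207, -0.153]
ft_force: [-3.7, -2.3, 5.4]
width: 0.0256
grip_force: 15.0
```

```bash
python3 -c "
from h import *
arc((.1,0,-.04))"
```

```text
t 10.1333 stand pos [-0.0039 -0.1932  0.0669] toolz [ 0.001  0.498 -0.867] F [-2.9 -3.2  5.4] q [ 0.1   0.47  0.3   1.76 -0.74  1.12  0.5 ] w 0.0256
L [-0.0109 -0.193   0.0673] shift [ 0.002 -0.023 -0.001] turn [0.001 0.004 0.013] mm 7.0 deg 0.6
L [-0.0014 -0.193   0.0668] shift [0.    0.008 0.001] turn [0.001 0.004 0.013] mm 3.0 deg 0.6
L [ 0.0024 -0.193   0.0669] shift [0.    0.021 0.001] turn [0.001 0.004 0.013] mm 6.0 deg 0.6
```

>>> drive_tool --pt "0 0.004 0 0 0 0" --pt "0 0.008 -0.002 0 0 0" --pt "0 0.012 -0.003 0 0 0" --pt "0 0.012 -0.003 0 0 0" --pt "0 0.012 -0.003 0 0 0"

```text
time: 10.55
ee_pos: [0.5933, -0.0741, 0.067]
eef_rot: [0.769, 0.585, 0.206, -0.154]
ft_force: [-7.7, -0.2, 2.4]
width: 0.0258
grip_force: 15.0
```

```bash
python3 -c "
from h import *
where()"
```

```text
t 10.55 stand pos [-0.0015 -0.1933  0.067 ] toolz [-0.002  0.498 -0.867] F [-7.4 -2.4  2.4] q [ 0.1   0.47  0.3   1.75 -0.74  1.12  0.5 ] w 0.0258
```

>>> drive_tool --pt "0 0.004 0 0 0 0" --pt "0 0.009 0 0 0 0" --pt "0 0.013 0 0 0 0" --pt "0 0.013 0 0 0 0" --pt "0 0.013 0 0 0 0"

```text
time: 10.97
ee_pos: [0.5935, -0.074, 0.0657]
eef_rot: [0.769, 0.586, 0.204, -0.158]
ft_force: [-22.3, 0.2, 5.6]
width: 0.0257
grip_force: 15.0
```

```bash
python3 -c "
from h import *
where()"
```

```text
t 10.9667 stand pos [-0.0013 -0.1932  0.0657] toolz [-0.01   0.498 -0.867] F [-21.5  -6.    5.6] q [ 0.1   0.48  0.3   1.75 -0.74  1.13  0.5 ] w 0.0257
```

The force rose to 22 N with no further motion, so the crank is against its stop. I'll relax the push, open the gripper and back out along the lean.

>>> drive_tool --pt "0 -0.009 0 0 0 0" --pt "0 -0.013 0 0 0 0" --pt "0 -0.013 0 0 0 0" --pt "0 -0.013 0 0 0 0" --pt "0 -0.013 0 0 0 0"

```text
time: 11.38
ee_pos: [0.5934, -0.0741, 0.0661]
eef_rot: [0.769, 0.585, 0.206, -0.154]
ft_force: [-5.5, 2.0, -17.2]
width: 0.0256
grip_force: 15.0
```

>>> drive_tool --pt "0 0 0 0 0 0" --pt "0 0 0 0 0 0" --pt "0 0 0 0 0 0" --pt "0 0 0 0 0 0" --pt "0 0 0 0 0 0" --claw 0

```text
time: 11.8
ee_pos: [0.5962, -0.0745, 0.0693]
eef_rot: [0.769, 0.585, 0.208, -0.152]
ft_force: [-0.1, 0.3, 0.3]
width: 0.0515
grip_force: 0.0
```

>>> drive_tool --pt "0 0 0 0 0 0" --pt "0 0 0 0 0 0" --pt "0 0 0 0 0 0" --pt "0 0 0 0 0 0" --pt "0 0 0 0 0 0"

```text
time: 12.22
ee_pos: [0.5951, -0.0744, 0.0682]
eef_rot: [0.769, 0.585, 0.207, -0.153]
ft_force: [-0.5, 0.1, -0.9]
width: 0.083
grip_force: 0.0
```

>>> drive_tool --pt "0 0 -0.04 0 0 0" --pt "0 0 -0.12 0 0 0" --pt "0 0 -0.22 0 0 0" --pt "0 0 -0.34 0 0 0" --pt "0 0 -0.46 0 0 0"

```text
time: 12.63
ee_pos: [0.575, -0.1413, 0.1898]
eef_rot: [0.769, 0.585, 0.207, -0.153]
ft_force: [1.8, -0.4, -0.3]
width: 0.087
grip_force: 0.0
```

>>> drive_tool --pt "0.0 0 -0.1 0 0 0" --pt "0.0 0 -0.22 0 0 0" --pt "0.0 -0.05 -0.34 0 0 0" --pt "0.0 -0.15 -0.44 0 0 0" --pt "0.0 -0.27 -0.5 0 0 0"

```text
time: 13.05
ee_pos: [0.4761, -0.1925, 0.3203]
eef_rot: [0.769, 0.585, 0.208, -0.151]
ft_force: [0.8, -0.4, 1.4]
width: 0.0872
grip_force: 0.0
```

>>> drive_tool --pt "0 -0.12 -0.03 0 0 0" --pt "0 -0.25 -0.06 0 0 0" --pt "0 -0.38 -0.06 0 0 0" --pt "0 -0.5 -0.06 0 0 0" --pt "0 -0.6 -0.06 0 0 0"

```text
time: 13.47
ee_pos: [0.2982, -0.1506, 0.3323]
eef_rot: [0.769, 0.585, 0.208, -0.152]
ft_force: [-0.4, -0.5, 0.4]
width: 0.0868
grip_force: 0.0
```

```bash
python3 -c "
from h import *
where()
import cv2
a=camera('side')[110:260,190:330];b=camera('top')[100:220,170:330]
f=lambda i:cv2.resize(i,(400,int(i.shape[0]*400/i.shape[1])),interpolation=cv2.INTER_CUBIC)
a,b=f(a),f(b); W=np.zeros((max(len(a),len(b)),800,3),np.uint8);W[:len(a),:400]=a;W[:len(b),400:]=b
cv2.imwrite('pics/e1.png',W)"
```

```text
t 13.4667 stand pos [-0.2639 -0.3485  0.3323] toolz [ 0.004  0.498 -0.867] F [-0.3 -0.6  0.4] q [ 0.26 -0.25  0.45  1.91 -0.37  1.67  0.42] w 0.0868
```

View pics/e1.png

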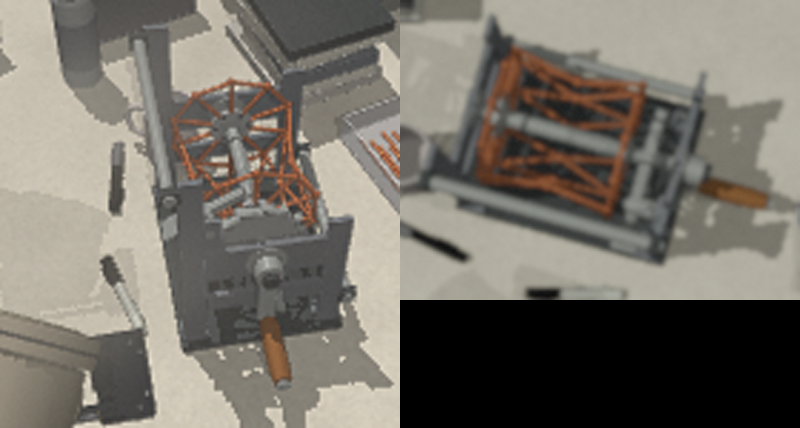

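The crank hangs straight down with the grip at (275,350). The pawl is still lifted at (228,195) with its pad tilted down at (170,222). The pens in view haven't moved and the arm is clear, so I'm handing in.

>>> drive_tool --pt "0 0 0 0 0 0" --pt "0 0 0 0 0 0" --pt "0 0 0 0 0 0" --pt "0 0 0 0 0 0" --pt "0 0 0 0 0 0"

```text
time: 13.98
ee_pos: [0.3013, -0.1506, 0.3313]
eef_rot: [0.769, 0.585, 0.207, -0.153]
ft_force: [0.0, 0.7, 0.8]
width: 0.0873
grip_force: 0.0
```

```bash
python3 -c "
from bench import *
print(close_job())"
```

```text
the job is handed in; nothing more can be done
None
```

I handed the job in at about 14 s: the pawl is thrown off, the crank hangs straight down against its stop pin, and the gripper is open and clear; the hand-in returned no verdict.

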